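# Unload the queue lane into the vial rack

## Task

Four unlabelled sample vials have come off the analyser track and stand in their black carriers in the steel queue lane; their order is the only record of which is which. Move all four into the empty wells of the aluminium rack in the same order: the vial nearest the lane's stop plate into the well next to the reference vial that already stands at one end of the rack, and so on, the last one into the well next to the cork. Keep the vials upright, seat each on the floor of its well, and leave the reference vial in its place.

Things in the scene. Friction and masses are not known exactly. Their poses are not given: they have to be found in the camera images.
- vial_a: glass sample vial, a plain cylinder 22 mm in diameter and 58 mm tall (glass and cap are gripped alike between 26 and 52 mm above its foot), 25 g, black cap, beige contents. Origin at the centre of its underside, z up along the vial; its yaw means nothing. Starts in puck_a, foot 18 mm above the bench; its looks do not say where it belongs.
- vial_b: glass sample vial, a plain cylinder 22 mm in diameter and 58 mm tall (glass and cap are gripped alike between 26 and 52 mm above its foot), 25 g, white cap, beige contents. Origin at the centre of its underside, z up along the vial; its yaw means nothing. Starts in puck_b, foot 18 mm above the bench; its looks do not say where it belongs.
- vial_c: glass sample vial, a plain cylinder 22 mm in diameter and 58 mm tall (glass and cap are gripped alike between 26 and 52 mm above its foot), 25 g, black cap, off-white contents. Origin at the centre of its underside, z up along the vial; its yaw means nothing. Starts in puck_c, foot 18 mm above the bench; its looks do not say where it belongs.
- vial_d: glass sample vial, a plain cylinder 22 mm in diameter and 58 mm tall (glass and cap are gripped alike between 26 and 52 mm above its foot), 25 g, white cap, off-white contents. Origin at the centre of its underside, z up along the vial; its yaw means nothing. Starts in puck_d, foot 18 mm above the bench; its looks do not say where it belongs.
- reference_vial: glass sample vial, a plain cylinder 22 mm in diameter and 58 mm tall (glass and cap are gripped alike between 26 and 52 mm above its foot), 25 g, white cap, off-white contents. Origin at the centre of its underside, z up along the vial; its yaw means nothing. Already stands in one of the rack's two end wells, its foot 18 mm above the bench; it stays there.
- puck_a: round black carrier, 40 mm wide, 22 mm tall, 25 mm bore 18 mm deep; holds vial_a at the start. Fixed, 41 mm apart, in a row of four in the queue lane (steel channel 52 mm wide). Origin at the centre of its underside, 14 mm above the bench; x points along the lane to the stop plate (farthest along +x = first in the queue); the lane's other end flares open. Lane and carriers are at most 36 mm high.
- puck_b: round black carrier, 40 mm wide, 22 mm tall, 25 mm bore 18 mm deep; holds vial_b at the start. Fixed, 41 mm apart, in a row of four in the queue lane (steel channel 52 mm wide). Origin at the centre of its underside, 14 mm above the bench; x points along the lane to the stop plate (farthest along +x = first in the queue); the lane's other end flares open. Lane and carriers are at most 36 mm high.
- puck_c: round black carrier, 40 mm wide, 22 mm tall, 25 mm bore 18 mm deep; holds vial_c at the start. Fixed, 41 mm apart, in a row of four in the queue lane (steel channel 52 mm wide). Origin at the centre of its underside, 14 mm above the bench; x points along the lane to the stop plate (farthest along +x = first in the queue); the lane's other end flares open. Lane and carriers are at most 36 mm high.
- puck_d: round black carrier, 40 mm wide, 22 mm tall, 25 mm bore 18 mm deep; holds vial_d at the start. Fixed, 41 mm apart, in a row of four in the queue lane (steel channel 52 mm wide). Origin at the centre of its underside, 14 mm above the bench; x points along the lane to the stop plate (farthest along +x = first in the queue); the lane's other end flares open. Lane and carriers are at most 36 mm high.
- rack: fixed aluminium block 250 x 52 mm, top 44 mm above the bench; origin on the bench, centred. Six wells along its x axis at x = +-20, +-60, +-100 mm, y = 0; 26 mm in diameter, floor 18 mm above the bench, mouth countersunk 45 degrees to 38 mm. One end well holds the reference vial, the other a cork; the four between are empty. A press 365 mm tall stands at world x 0.41-0.59, y 0.12-0.24.

How it is judged:
By the outcome, as a careful person would: the job done as asked, in the order asked, and still so for the second after the job is handed in, with the robot touching nothing.
It also fails if it takes over 99 s, if anything falls off the work surface, if the arm or the gripper's body presses on something with over 40 N, if the wrist force passes 120 N, or if a joint passes its speed limit or range.

## Robot

A 6-joint arm with a two-finger parallel gripper is mounted at the origin on a cart in front of the work surface, level with it; the furniture and walls round the work are solid. World frame = base frame: x ahead of the robot, y to its left, z up, the work surface at z = 0. Lengths are in m, angles in rad, forces in N, time in s.
With the tool pointing down it reaches from about 0.35 to 0.725 m from the base axis. Payload 6 kg.
Tool frame: the origin (TCP) lies where the fingers leave the gripper's body, on its centre line; the fingertips stand 73 mm ahead of it and the grasp point (between the pads) lies 54 mm ahead of it (env.hold_point_z is the distance from the TCP to the grasp point, in m); z points along the fingers, y is the line along which they close (so a half turn about z gives the same grasp; the last joint's range is limited). The gripper opens to 85 mm and grips with 20 to 120 N. Pads are 22 mm wide; open, the fingers measure 114 mm over their backs; the gripper's body (76 mm by 85 mm) begins 54 mm behind the grasp point. The pads swing forward as they close: fully open they stand 13 mm farther back than shut.
Start: joints at [-0.837, 0.04, 0.085, 0, -1.615, -0.334], TCP at [0.234, -0.553, 0.304] pointing down, gripper open.
Joint ranges: [-2.56, 2.56], [-1.29, 2.01], [-1.08, 1.49], [-3.29, 1.98], [-2.81, -0.18], [-2.99, 2.99]. Speed limits (rad/s): [2.57, 2.57, 3.01, 3.14, 3.14, 3.14].

## Interface

Orientations are given as a 3x3 rotation matrix whose columns are the frame's x, y, z axes.
In Python, from rig import env, gripper_to, sensors, vision, workorder gives the robot as it stands. The module is installed in compiled form; this text tells all that it offers. Calls block until the motion is done:
- env.move_to(position, orientation): joint-space move of the TCP to a pose.
- env.move_l(position, attitude=None, v=0.15): straight line of the TCP; attitude=None keeps the orientation; v is the mean speed in m/s.
- env.movej(angles): joint-space move.
- gripper_to(opening): opening from 0.0 (shut) to 1.0 (fully open); the grip force is fixed at half the most; returns when the fingers have stopped.
- env.dwell(seconds).
- env.solve_ik(position, orientation): joint angles nearest the present ones, or None.
- sensors.get_state(): the state.
- vision.capture(name): name is "side" or "top"; returns the picture (480x640x3 uint8, blue, green, red); there is no depth.
- vision.calibration(name): a dict with "vertical_fov" (degrees; the focal length in pixels is half the picture's height over the tangent of half this angle, whatever the lens; pixels are square), "cx", "cy" (the principal point, pixels), "world_from_camera" (4x4, takes a point from camera to world coordinates). Camera axes: x right, y up, looking along -z (the intrinsics and any distortion apply to the point x, -y, -z); pixel columns grow to the right and rows downward; lengths in m; the calibration is good to about 2 mm. A picture is of the moment at which its call begins. calibration takes no time and is no camera call.
A pose or a line that the arm cannot do raises env.PlanningError and nothing moves.
- workorder.hand_in(): hands the job in; it is judged then, once.
The state is a dict: "t": time; "joint_pos": joint angles; "joint_velocities": joint speeds; "tau": joint torques, N m; "tcp_pos": TCP position; "eef_rot": TCP orientation; "force": force on the tool from outside, world axes, zero at the start; "moment": the same for the moment, N m; "gripper_width": opening from 0.0 (shut) to 1.0 (fully open); "gripper_force": force on a finger pad.
Only numpy, scipy, OpenCV 4.12 (cv2) and the standard library are available. Lean on these libraries where they do the work, as an engineer would, in place of code of your own. Each camera call takes 0.05 s, during which the arm holds its last target. There are 200 camera calls.

## Working session

There is one attempt and no reset: what is moved stays moved. The work goes in short steps, each a Python script; the robot and the scene stay as the last script left them, time stands still between calls to the robot, and variables do not carry over. Pictures are saved under pics/ and viewed, at most 14 in all, crops included, and the job is handed in when it is done.

```bash
mkdir -p pics
python3 - <<'E'
from rig import env,sensors,vision
import cv2
for n in("side","top"):
    cv2.imwrite(f"pics/{n}0.png",vision.capture(n)); print(n,vision.calibration(n))
s=sensors.get_state(); print(s["t"],s["tcp_pos"],s["eef_rot"])
E
```

```text
side {'vertical_fov': 42.10909495796652, 'cx': 330.2878636653271, 'cy': 235.78913162170946, 'world_from_camera': array([[-0.91464269,  0.22624671, -0.33502415,  0.27989406],
       [-0.40387579, -0.47511768,  0.78175926,  0.45418668],
       [ 0.01769457,  0.85033853,  0.52593848,  0.50610007],
       [ 0.        ,  0.        ,  0.        ,  1.        ]])}
top {'vertical_fov': 43.986931414861694, 'cx': 327.1577076325667, 'cy': 240.90820925252547, 'world_from_camera': array([[-1.62218115e-02,  9.86160156e-01, -1.64999997e-01,
         3.99787946e-01],
       [-9.99868418e-01, -1.59998319e-02,  2.67442577e-03,
        -2.08019884e-01],
       [-2.56007508e-06,  1.65021670e-01,  9.86289941e-01,
         8.67291265e-01],
       [ 0.00000000e+00,  0.00000000e+00,  0.00000000e+00,
         1.00000000e+00]])}
0.1 [ 0.23353486 -0.55248832  0.30297545] [[-9.21142763e-01 -3.89224184e-01 -7.38490582e-04]
 [-3.89224865e-01  9.21141655e-01  1.43369203e-03]
 [ 1.22226825e-04  1.60807394e-03 -9.99998700e-01]]
```

View pics/side0.png

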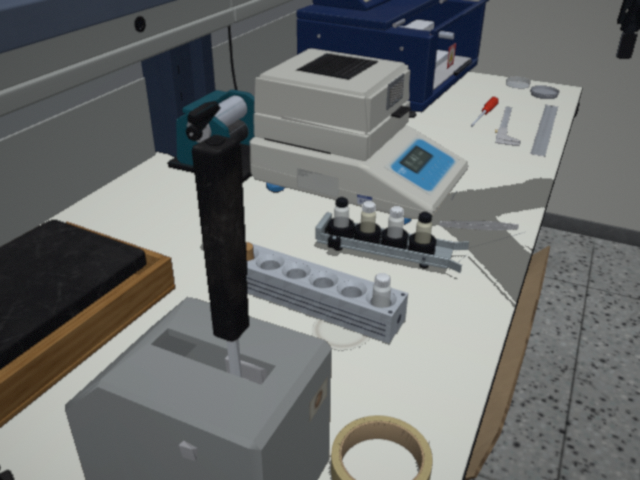

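View pics/top0.png

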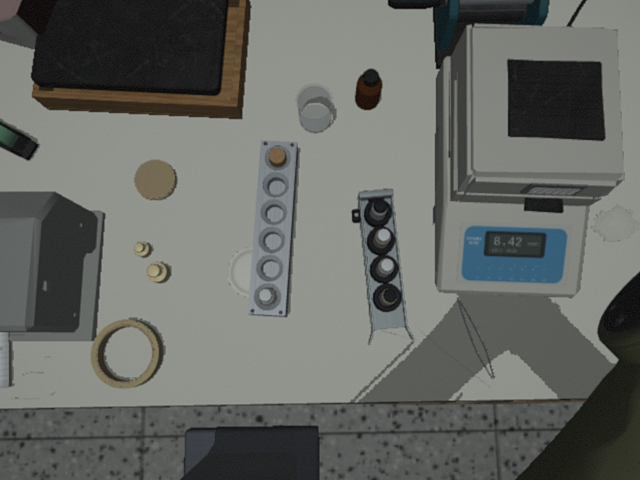

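The side and top views agree. The lane's stop plate is at top image (360–395,192), with vials at about (378,211), (381,238), (384,266) and (387,296). The rack's cork is at (277,157), the reference at (266,295) and the empty wells at rows 186–268. I'll zoom in to measure.

Run:
```python
import cv2
t=cv2.imread("pics/top0.png"); s=cv2.imread("pics/side0.png")
z=lambda i,x,y,w,h,k:cv2.resize(i[y:y+h,x:x+w],None,fx=k,fy=k,interpolation=cv2.INTER_CUBIC)
cv2.imwrite("pics/t_c.png",z(t,240,130,190,220,2.7)if 0 else z(t,240,132,190,194,3))
cv2.imwrite("pics/s_c.png",z(s,220,190,260,150,3))
```

```text
(no output)
```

View pics/t_c.png

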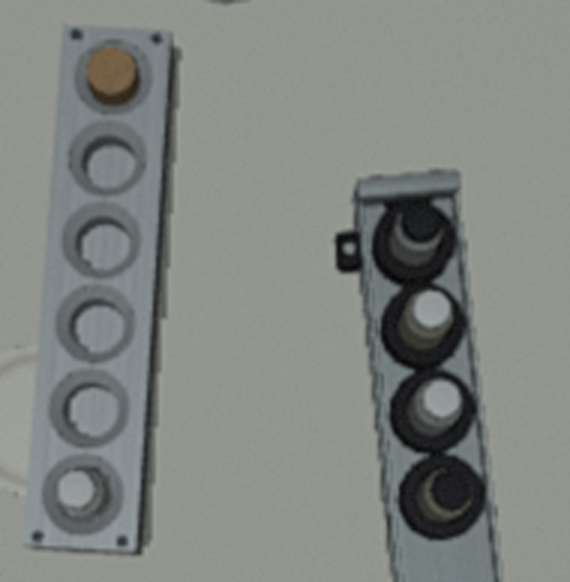

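View pics/s_c.png

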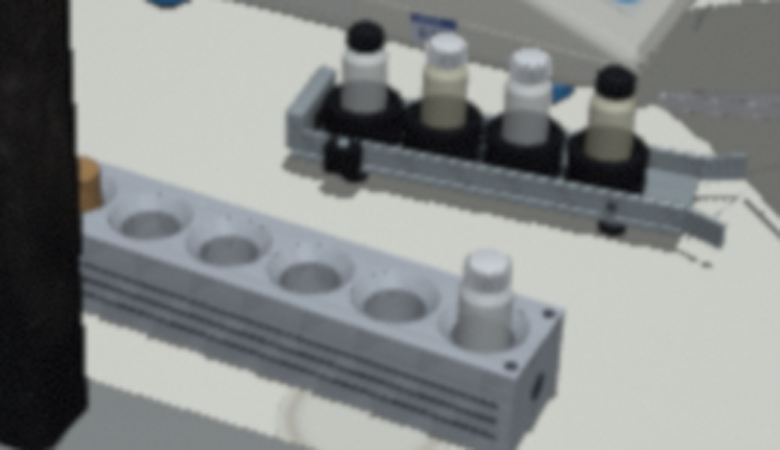

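In the top crop, the cap tops are at (419,222), (432,309), (441,398) and (451,490), and the well mouths at (107,159), (101,241), (95,324) and (88,408). The same features are visible in the side crop. Next I'll triangulate them and fit rows of known pitch.

```bash
cat > cam.py <<'E'
import numpy as np
from rig import vision
C={n:vision.calibration(n) for n in("top","side")}
def proj(n,P,k1=0.):
    c=C[n];M=np.linalg.inv(c["world_from_camera"]);p=np.atleast_2d(P)@M[:3,:3].T+M[:3,3]
    f=240/np.tan(np.radians(c["vertical_fov"])/2);u=np.c_[p[:,0],-p[:,1]]/-p[:,2:]
    u=u*(1+k1*(u**2).sum(1,keepdims=True));return u*f+[c["cx"],c["cy"]]
E
python3 - <<'E'
from cam import *
from scipy.optimize import least_squares as LS
T=lambda l:np.array(l)/3.+[240,132]
S=lambda l:np.array(l)/3.+[220,190]
vt=T([(419,222),(432,309),(441,398),(451,490)]);vs=S([(366,33),(446,44),(531,60),(616,78)])
wt=T([(107,159),(101,241),(95,324),(88,408)]);ws=S([(150,215),(229,241),(311,269),(395,297)])
rt=T([(77,489)]);rs=S([(488,261)])
for nm,a,b in(("v",vt,vs),("w",wt,ws),("r",rt,rs)):
    for x,y in zip(a,b):
        r=LS(lambda P:np.r_[proj("top",P)[0]-x,proj("side",P)[0]-y],[.4,-.2,.06]);print(nm,r.x.round(4),r.fun.round(1))
# joint: rows with known pitch, z free, common k1 per camera
def row(q,off):return np.c_[q[0]+np.cos(q[3])*off,q[1]+np.sin(q[3])*off,np.full(len(off),q[2])]
ov=np.array([1.5,.5,-.5,-1.5])*.041; ow=np.array([.06,.02,-.02,-.06])
def res(q,full=True):
    V=row(q[:4],ov);W=row(q[4:8],ow);k=q[8:10]
    Rf=row(q[4:8],np.array([-.1]));Rf[:,2]=q[10]
    return np.concatenate([proj("top",V,k[0])-vt,proj("side",V,k[1])-vs,proj("top",W,k[0])-wt,proj("side",W,k[1])-ws,proj("top",Rf,k[0])-rt,proj("side",Rf,k[1])-rs]).ravel()
for s in(1e-9,1.):
    r=LS(lambda q:np.r_[res(q),q[8:10]/s*1.0 if s<1 else q[8:10]*2],[.4,-.28,.076,0,.4,-.13,.044,0,0,0,.076],x_scale=.01)
    print(r.x.round(4));print(res(r.x).reshape(-1,2).round(1).tolist())
    print(row(r.x[:4],ov).round(4),row(r.x[4:8],ow).round(4))
E
```

```text
v [ 0.5791 -0.2829  0.0742] [ 0.1  0.4 -0.4 -0.1]
v [ 0.539  -0.2873  0.0753] [ 0.   0.1 -0.1 -0. ]
v [ 0.4979 -0.2901  0.0753] [ 0.1  0.5 -0.6 -0.1]
v [ 0.4571 -0.2933  0.0739] [ 0.1  0.4 -0.4 -0.1]
w [ 0.6193 -0.1382  0.0449] [ 0.   0.1 -0.1 -0. ]
w [ 0.5794 -0.1353  0.0447] [ 0.1  0.2 -0.2 -0. ]
w [ 0.5396 -0.1325  0.0441] [ 0.1  0.3 -0.3 -0.1]
w [ 0.5    -0.1292  0.0441] [ 0.1  0.4 -0.3 -0.1]
r [ 0.4604 -0.1272  0.0756] [ 0.   0.2 -0.1 -0. ]
[ 0.5183 -0.2884  0.0746  0.0823  0.5597 -0.134   0.0443 -0.073  -0.
  0.      0.076 ]
[[0.5, -0.0], [-0.4, 0.4], [0.1, 0.6], [0.3, 0.4], [-0.6, -0.6], [-0.1, 0.6], [-0.5, 0.3], [-0.3, -0.6], [0.2, -0.0], [0.2, 0.0], [0.1, 0.2], [0.4, 0.4], [-0.2, 0.2], [-0.3, 0.2], [-0.4, -0.3], [-0.1, -0.3], [-0.4, 0.4], [0.0, 0.0]]
[[ 0.5796 -0.2833  0.0746]
 [ 0.5387 -0.2867  0.0746]
 [ 0.4979 -0.2901  0.0746]
 [ 0.457  -0.2935  0.0746]] [[ 0.6196 -0.1383  0.0443]
 [ 0.5797 -0.1354  0.0443]
 [ 0.5398 -0.1325  0.0443]
 [ 0.4999 -0.1296  0.0443]]
[ 0.5184 -0.2886  0.0745  0.0827  0.5597 -0.1338  0.0444 -0.0736 -0.1924
  0.0859  0.0762]
[[0.5, 0.0], [-0.4, 0.4], [0.1, 0.6], [0.2, 0.1], [-0.6, -0.6], [-0.0, 0.6], [-0.5, 0.3], [-0.1, -0.6], [0.2, 0.2], [0.1, 0.1], [0.1, 0.2], [0.4, 0.4], [-0.3, 0.2], [-0.4, 0.1], [-0.4, -0.3], [-0.1, -0.3], [-0.4, 0.3], [0.1, 0.0]]
[[ 0.5796 -0.2835  0.0745]
 [ 0.5388 -0.2869  0.0745]
 [ 0.4979 -0.2903  0.0745]
 [ 0.4571 -0.2937  0.0745]] [[ 0.6195 -0.1382  0.0444]
 [ 0.5796 -0.1353  0.0444]
 [ 0.5397 -0.1323  0.0444]
 [ 0.4998 -0.1294  0.0444]]
```

```bash
cat > job.py <<'E'
import numpy as np
from rig import env,gripper_to,sensors
H=env.hold_point_z; GRIP=.048; FOOT=.018
V=[(.5796,-.2833),(.5387,-.2867),(.4979,-.2901),(.457,-.2935)]
W=[(.4999,-.1296),(.5398,-.1325),(.5797,-.1354),(.6196,-.1383)]
YL,YR=.0823,-.073
def R(a,s=-1):
    x=s*np.array([np.cos(a),np.sin(a),0]);z=np.array([0,0,-1.]);return np.c_[x,np.cross(z,x),z]
def P(xy,foot):return np.array([*xy,foot+GRIP+H])   # TCP for a held vial's foot height
def rep(m):
    s=sensors.get_state();print(m,round(s["t"],1),s["tcp_pos"].round(4),"F",np.round(s["force"],1),"w",round(s["gripper_width"],3),"gf",np.round(s["gripper_force"],1))
def pick(i,hi=.10):
    gripper_to(.7);env.move_l(P(V[i],hi),R(YL),v=.25);env.move_l(P(V[i],FOOT),v=.1);rep("at");gripper_to(0.);rep("grip")
    env.move_l(P(V[i],hi),v=.12);rep("lifted")
def place(i,hi=.10):
    env.move_l(P(W[i],hi),R(YR),v=.2);env.move_l(P(W[i],.045),v=.12);env.move_l(P(W[i],FOOT+.001),v=.04);rep("down")
def release(i,hi=.10):
    gripper_to(.6);rep("open");env.move_l(P(W[i],hi),v=.15)
E
python3 - <<'E'
from job import *
from rig import vision; import cv2
print(H,[env.solve_ik(P(V[0],.1),R(YL,s))[[0,3,5]] if env.solve_ik(P(V[0],.1),R(YL,s)) is not None else None for s in(1,-1)])
env.move_to([.36,-.22,.33],R(YL));rep("mid")
pick(0)
cv2.imwrite("pics/lift.png",vision.capture("side"))
E
```

```text
0.0539 [array([-0.14512891,  0.        ,  1.79822524]), array([-0.14512891,  0.        , -1.34336742])]
mid 1.4 [ 0.36   -0.2204  0.33  ] F [0.3 0.5 0.3] w 0.997 gf 0.0
at 4.0 [ 0.58   -0.2835  0.1209] F [ 0.1  0.1 -0.3] w 0.701 gf 0.0
grip 4.4 [ 0.5799 -0.2834  0.1207] F [ 0.8 -0.3  3. ] w 0.238 gf 58.9
lifted 5.3 [ 0.5793 -0.2831  0.2007] F [-0.7 -0.3 -0.2] w 0.23 gf 58.7
```

View pics/lift.png

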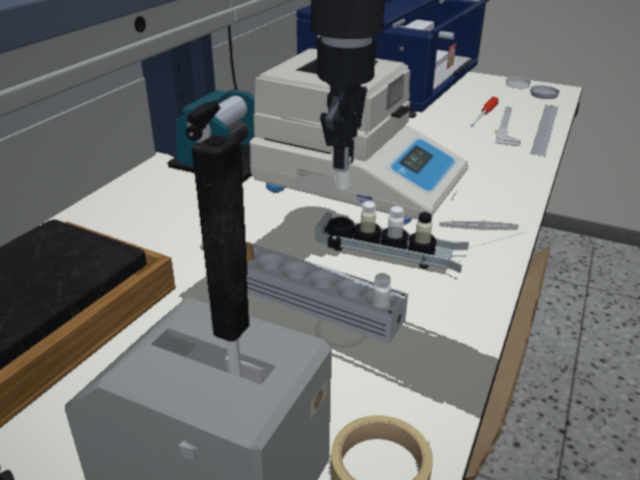

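The first vial is held upright, foot at about (343,185). Its carrier at (341,227) is empty and the others are undisturbed.

Run:
```python
from job import *
place(0)
s=sensors.get_state()
if abs(s["force"][2])<8:
    release(0)
    from rig import vision; import cv2
    env.move_l(P(V[1],.10),R(YL),v=.25);rep("x")
    cv2.imwrite("pics/p1.png",cv2.resize(vision.capture("side")[180:350,220:480],None,fx=3,fy=3))
```

```text
down 7.7 [ 0.4999 -0.1296  0.1207] F [ 0.4 -0.3 -0.3] w 0.234 gf 59.0
open 8.2 [ 0.4999 -0.1296  0.1209] F [ 0.5  0.4 -0.4] w 0.601 gf 0.0
x 9.6 [ 0.5384 -0.2861  0.2009] F [-0.7  0.9 -0.1] w 0.597 gf 0.0
```

View pics/p1.png

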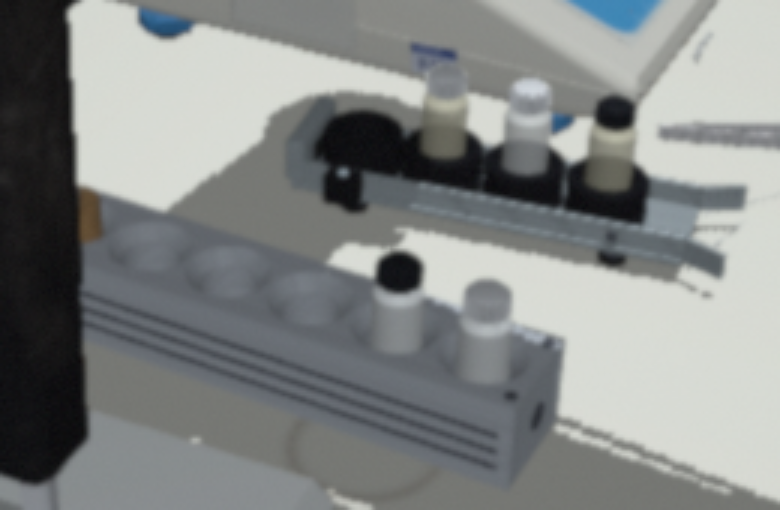

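The first vial (black cap at crop (399,263)) stands upright beside the reference (488,291) at the same depth. Now the other three, with a force check on each placement.

Run:
```python
from job import *
from rig import vision; import cv2
for i in(1,2,3):
    pick(i)
    w=sensors.get_state()["gripper_width"]
    if not .18<w<.3: print("no vial");break
    place(i)
    if abs(sensors.get_state()["force"][2])>8: print("force");break
    release(i)
else:
    env.move_l([.40,-.25,.33],v=.25);rep("end")
s,t=vision.capture("side"),vision.capture("top")
cv2.imwrite("pics/e_s.png",cv2.resize(s[180:350,220:480],None,fx=3,fy=3));cv2.imwrite("pics/e_t.png",cv2.resize(t[132:326,220:430],None,fx=3,fy=3))
```

```text
at 11.2 [ 0.5391 -0.2869  0.1208] F [ 0.6 -1.1  0.5] w 0.7 gf 0.0
grip 11.6 [ 0.539  -0.2868  0.1207] F [0.3 0.2 2.9] w 0.235 gf 59.0
lifted 12.4 [ 0.5383 -0.2865  0.2007] F [-0.4  0.1 -1.2] w 0.236 gf 58.7
down 14.8 [ 0.5398 -0.1325  0.1207] F [-0.  -0.4  0.6] w 0.232 gf 59.1
open 15.2 [ 0.5398 -0.1325  0.1209] F [ 0.5  0.  -0.2] w 0.6 gf 0.0
at 17.9 [ 0.4983 -0.2902  0.1208] F [ 0.3  0.8 -0.4] w 0.703 gf 0.0
grip 18.3 [ 0.4982 -0.2903  0.1206] F [-0.3  0.2  2.8] w 0.232 gf 58.7
lifted 19.2 [ 0.4975 -0.2899  0.2007] F [ 0.2 -0.4 -0.9] w 0.234 gf 58.7
down 21.6 [ 0.5797 -0.1354  0.1207] F [ 0.3 -0.3 -1.4] w 0.235 gf 59.0
open 22.0 [ 0.5797 -0.1354  0.1209] F [-0.3 -0.2 -0.2] w 0.602 gf 0.0
at 24.9 [ 0.4574 -0.2937  0.1207] F [0.8 0.1 0.8] w 0.702 gf 0.0
grip 25.3 [ 0.4573 -0.2936  0.1206] F [0.4 0.2 3. ] w 0.232 gf 58.7
lifted 26.1 [ 0.4567 -0.2932  0.2008] F [-0.1  0.5 -1. ] w 0.236 gf 58.7
down 28.8 [ 0.6196 -0.1383  0.1207] F [ 0.6 -0.2 -1.1] w 0.232 gf 58.8
open 29.2 [ 0.6196 -0.1383  0.1209] F [0.5 0.1 0.4] w 0.601 gf 0.0
end 31.2 [ 0.4006 -0.2496  0.3286] F [ 0.3  0.9 -0.2] w 0.599 gf 0.0
```

View pics/e_s.png

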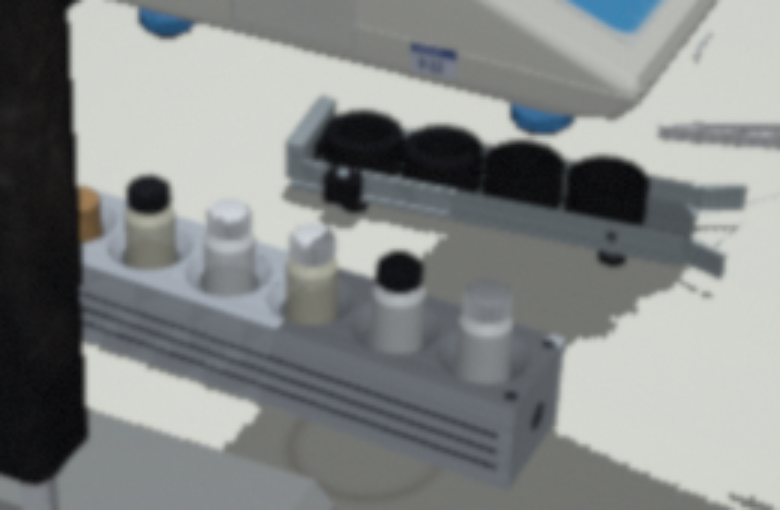

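View pics/e_t.png

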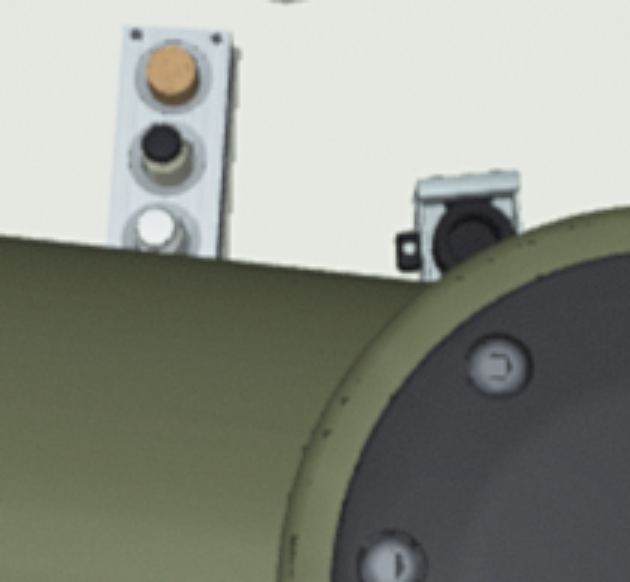

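The side view shows the caps at (488,291) for the reference, then (399,263), (312,238), (229,213) and (149,188), evenly stepped, upright and in queue order. The lane is empty and the arm is clear, so I'm handing in.

```bash
python3 -c "
from rig import workorder;print(workorder.hand_in())"
```

```text
the job is handed in; nothing more can be done
None
```

All four vials are in the rack in queue order (c, b, d, a, counting from the reference vial to the cork), upright and seated as far as the side view shows, with the reference vial untouched; the job is handed in at about 31 s, no verdict returned.

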